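# Release the pestle from its lever-arch keeper

### The arm

A 7-joint arm with a two-finger parallel gripper is mounted at the origin on the work surface. World frame = base frame: x ahead of the robot, y to its left, z up, the work surface at z = 0. Lengths are in m, angles in degrees, forces in N, time in s.
With the tool pointing down it reaches from about 0.4 to 0.875 m from the base axis. Payload 6.5 kg.
Tool frame: the origin (TCP) lies midway between the tips of the shut fingers; the grasp point (between the pads) lies 19 mm behind it (robot.grip_depth is the distance from the TCP to the grasp point, in m); y points along the fingers, z is the direction in which the jaws open and shut, and the axes are right-handed (so a half turn about y gives the same grasp; the last joint's range is limited). The gripper opens to 85 mm and grips with 20 to 120 N. Pads are 22 mm wide; open, the fingers measure 114 mm over their backs; the gripper's body (76 mm by 85 mm) begins 54 mm behind the grasp point. The pads swing forward as they close: fully open they stand 13 mm farther back than shut.
Start: joints at [-79.653, 30.733, -0.252, 88.115, 0.149, 61.152, -4.079], TCP at [0.159, 0.63, 0.231] pointing down, gripper open.
Joint ranges: [-154.64, 154.64], [-21.42, 123.67], [-72.66, 72.17], [13.99, 137.28], [-74.86, 254.86], [10.95, 109.41], [-158.01, 158.01]. Speed limits (degrees/s): [136.94, 136.94, 180, 180, 180, 180, 180].

### API

Orientations are given as a 3x3 rotation matrix whose columns are the frame's x, y, z axes.
In Python, from plant import robot gives the robot as it stands.
- The arm moves only by the tool jog_arm, never from a script. Its argument "commands" is a list of rows, each a list of 7 numbers: the shift along the tool's x, y, z in mm, then the turn, a rotation vector about the tool's x, y, z in degrees, then the finger opening in mm, from 0 to 85.4. In form: [[tx, ty, tz, wx, wy, wz, gripper], ...]. A call has exactly 8 rows; each row shifts and turns the pose as measured when the row begins, along the tool's axes as they then stand; what a row does not reach is not made up. A row lasts 1/10 s, in which the tool goes at most 50 mm and 8.59 degrees, less where a joint would pass 70% of its speed; a pose out of reach is approached as far as the arm can. A call with a gripper value outside its range is refused whole. The fingers move at their own pace and stop on an object; "squeeze" is the grip in N (left out, the last holds). Time passes only in rows, so rows that do not move let the fingers close, or fill a call up. It gives the time, the measured TCP pose, the force and the opening at its end, in the units of the state.
- robot.get_state(): the state, without advancing time (a new reading comes with each control period).
- robot.grab_frame(name): name is "scene" or "top"; returns a dict with "frame" (400x640x3 uint8, red, green, blue), "range_z" (400x640 float32, m along the optical axis (not along the pixel's ray), 0 where there is no reading), "mtx" (3x3 intrinsics, pixels), "k1" (the pictures are not rectified: a ray, as slopes to the right and down, at radius r is drawn at 1 + k1 r^2 times it, then the intrinsics apply), "R" (3x3) and "t" (3): a world point X has camera coordinates R X + t. Camera axes: x right, y down, z forward; pixel columns grow to the right and rows downward; lengths in m; the calibration is good to about 2 mm. A picture is of the moment at which its call begins.
- robot.hand_in(): hands the job in, once; it reports no verdict.
The state is a dict: "clock": time; "q": joint angles; "dq": joint speeds; "tau": joint torques, N m; "tcp_pos": TCP position; "orientation": TCP orientation; "force": force on the tool from outside, world axes, zero at the start; "ft_torque": the same for the moment, N m; "finger_gap": finger opening in m.
Only numpy, scipy, OpenCV 4.12 (cv2) and the standard library are available. Lean on these libraries where they do the work, as an engineer would, in place of code of your own. Each camera call takes 0.05 s, during which the arm holds its last target. There are 200 camera calls.

### The job

The pestle is locked in the two-ring keeper on the pounding block: lift the keeper's lever all the way so that the rings swing open and the pestle rolls down the ramp by itself to rest against the stop board. Then press the lever down again until the rings are fully closed, and let go. Do not touch the pestle with the gripper fingers, and leave the bowl, spoon, jug, mug and tamper where they are.

Things in the scene. Friction and masses are not known exactly. Their poses are not given: they have to be found in the camera images.
- block: Fixed hardwood block, 260 mm (its x) by 420 mm (its y), 35 mm thick; origin at the centre of its underside, on the table. Its x axis points roughly to the robot's left (world y), its y axis roughly back to the robot, z up. It carries the pestle keeper and a post with a pole. A steel screw clamp, up to 115 mm high, grips its +y edge at x = 85 mm.
- lever (a joint): Lever angle, rad: 0 = pressed down, level, pointing to the block's +y (to the robot), rings closed. Grows as it is lifted, to a stop at 1.9 (past upright). The rings' moving halves turn with it over to -y and down into slots in the ramp; only at about 1.75 or more is the pestle let out. It stays where it is left; about 2 to 3 N at the handle moves it. At the start it may stand slightly lifted (up to 0.25).
- lever_grip (a point): Point to take on the handle, on its centre line. The handle is a round dark wooden bar, 16 mm thick, level along the block's x, 120 mm from the hinge axis; it sticks out 84 mm from the lever arm towards the block's -x (robot's right), past the block's edge, with 60 mm free below it. The point is 35 mm from its free end, 49 mm from the arm. Its axes turn with the lever.
- lever_hinge (a point): Point on the hinge axis (along the block's x, 70 mm above the table) opposite lever_grip, which travels about it on a circle of radius 120 mm in the plane across the block's x.
- pole_mid (a point): On the axis of a fixed round wooden pole, 44 mm thick, 357 mm above the table, along the block's y from 295 mm on the -y side to 135 mm on the +y side; a 36 mm post at 265 mm to -y and 100 mm to -x carries it. It hangs over the handle (10 mm to -x of lever_grip): take the handle with the tool leaning towards the block's -x, fingers pointing to +x and down, 35 to 45 degrees from vertical.
- ramp_mid (a point): On the keeper's wooden ramp, 180 mm wide along the block's x, at the rings: the ramp falls at 10 degrees towards the block's -y (away from the robot) to a stop board. Two steel rings, 68 mm across over all, stand in planes across x, 40 mm either side of this point, round the pestle.
- pestle_mid (a point): Centre of the loose wooden pestle, a plain round bar 40 mm thick and 164 mm long with slightly domed ends, about 0.14 kg, lying along the block's x axis inside the rings; the point's x axis runs along the pestle.
- stop_rest (a point): Where the pestle's centre is when it rests against the stop board at the low end of the ramp (-y side of the keeper), 120 mm from the hinge axis sideways; clear of the rings' swing.
- bowl: Loose orange plastic bowl, 116 mm across, 55 mm high, standing on the block on the robot's side of the rings; origin at the centre of its underside. Bystander.
- spoon: Loose aluminium spoon, 190 mm long, lying on the block between the rings and the bowl, roughly along x; origin under its middle. Bystander.
- jug: Loose yellow plastic jug with a twist cap, 132 mm across, 238 mm high, on the table beyond the block's +x side; origin at the centre of its underside. Bystander.
- mug: Loose white enamel mug, 80 mm across, 85 mm high, on the table beyond the block's +x side, farther from the robot than the jug; origin at the centre of its underside. Bystander.
- tamper: Loose upright wooden tamper, 68 mm across, 118 mm high, on the table on the handle's side of the block, about 140 mm from the handle; origin at the centre of its underside. Bystander.
- pestle: The same pestle as a body; origin on its underside at mid-length, 20 mm from its centre line.
Things that resemble listed ones, but are neither listed nor needed, are in the scene too. Of the things shaped like the pestle, the wooden one is meant.

How it is judged (in metres and radians):
On the way:
1. the lever is lifted all the way and the pestle has rolled down to the stop board (value of joint lever above 1.6 rad and distance between pestle_mid and stop_rest below 0.025 m and angle between the x axis of pestle_mid and the x axis of block, either way round below 0.2 rad), for 0.2 s.
At the end, for the whole second after the job is handed in: The lever is pressed down to within 0.08 rad of its closed stop (rings closed and empty), and the pestle lies at rest along the stop board: its centre within 25 mm of stop_rest and its axis within 0.2 rad of the block's x (value of joint lever below 0.08 rad and distance between pestle_mid and stop_rest below 0.025 m and angle between the x axis of pestle_mid and the x axis of block, either way round below 0.2 rad and linear speed of pestle below 0.02 m/s); the robot touches nothing.
It fails at once if the gripper fingers touch the pestle (contact force between the fingers and pestle above 0.5 N).
It fails at once if the bowl, spoon or jug is pushed 40 mm away or tipped (distance of any of bowl, spoon, jug from where it was at the start of the episode above 0.04 m or angle between any of bowl, jug's own z axis and vertical above 0.5 rad).
It fails at once if the mug or tamper is pushed 40 mm away or tipped (distance of any of mug, tamper from where it was at the start of the episode above 0.04 m or angle between any of mug, tamper's own z axis and vertical above 0.5 rad).
It also fails if it takes over 40 s, if anything falls off the work surface, if the arm or the gripper's body presses on something with over 40 N, if the wrist force passes 120 N, or if a joint passes its speed limit or range.

## Working session

There is one attempt and no reset: what is moved stays moved. The work goes in short steps, Python scripts to look and compute and a tool call to move; the robot and the scene stay as the last step left them, time stands still between calls to the robot, and variables do not carry over. Pictures are saved under pics/ and viewed, about 8 in all and at most 12, crops included, and the job is handed in when it is done.

Besides the shell and the picture viewer there is one more tool, called after ">>>" as name(argument=value, ...) on one line, values as JSON. jog_arm: Moves the arm, as the interface text tells. Its arguments: {"type":"object","properties":{"commands":{"type":"array"},"squeeze":{"type":"number"}},"required":["commands"]}

```bash
mkdir -p pics
cat > h.py <<'E'
import numpy as np, cv2
from plant import robot
def grab(n):
    f=robot.grab_frame(n); np.savez('%s.npz'%n,**f); return f
def load(n): return dict(np.load('%s.npz'%n))
def cloud(f):
    K=f['mtx'];h,w=f['range_z'].shape
    u,v=np.meshgrid(np.arange(w),np.arange(h))
    p=np.stack([u,v],-1).reshape(-1,1,2).astype(np.float64)
    s=cv2.undistortPoints(p,K,np.array([float(f['k1']),0,0,0,0])).reshape(h,w,2)
    z=f['range_z'];c=np.dstack([s[...,0]*z,s[...,1]*z,z])
    return (c-f['t'])@f['R']
E
python3 - <<'E'
from h import *
for n in('scene','top'):
    f=grab(n); print(n,-f['R'].T@f['t'],f['k1'],f['mtx'][0,0],f['R'].round(2).tolist()); cv2.imwrite(f'pics/{n}0.png',f['frame'][...,::-1])
s=robot.get_state();print(s['tcp_pos'],s['orientation'],s['clock'],robot.grip_depth)
E
```

```text
scene [0.92449453 0.37054758 1.06729954] -0.04096639924638123 406.0087300851041 [[-0.65, 0.76, 0.01], [0.64, 0.55, -0.53], [-0.41, -0.34, -0.85]]
top [0.45850179 0.04251053 1.20927947] -0.02680377449047257 362.7259615978964 [[-0.02, -1.0, -0.03], [-1.0, 0.02, -0.05], [0.06, 0.03, -1.0]]
[0.15870282 0.62973564 0.23049167] [[ 9.69712015e-01 -2.47442919e-04  2.44250993e-01]
 [-2.44251076e-01 -1.57043995e-03  9.69710754e-01]
 [ 1.43633458e-04 -9.99998736e-01 -1.58331269e-03]] 0.1 0.0187
```

View pics/scene0.png

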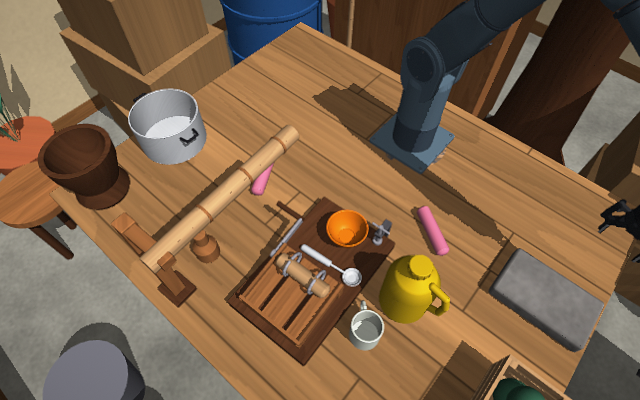

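View pics/top0.png

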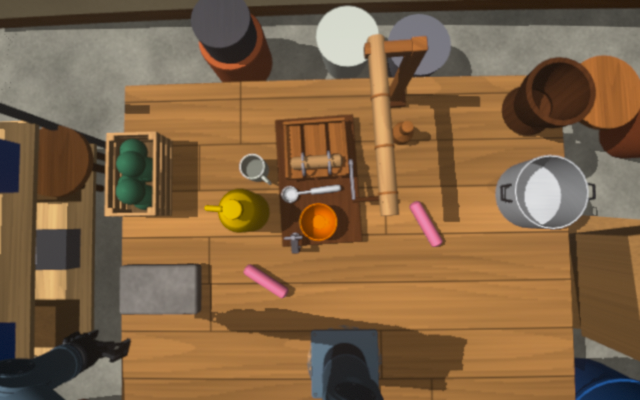

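The scene view shows the lever arm as a grey bar near (287,237), with the dark handle near (288,210). The pole runs from (150,260) to (295,135), the tamper is at (205,248), and the pestle is in the rings at (303,275). In the top view the block spans columns 278–360 and rows 117–245, and the pole hides the handle.

Run:
```python
from h import *
s=load('scene');t=load('top')
cs=cloud(s);ct=cloud(t)
f=t['frame'].astype(int)
# block top from top view
P=ct;m=(P[...,2]>.028)&(P[...,2]<.05)&(t['range_z']>0)&(P[...,0]>.3)&(P[...,0]<.95)&(abs(P[...,1])<.3)
m8=cv2.morphologyEx(m.astype(np.uint8),cv2.MORPH_OPEN,np.ones((3,3)))
n,l,st,_=cv2.connectedComponentsWithStats(m8);print(st[1:][st[1:,4]>60].tolist())
pts=P[m8>0][:,:2].astype(np.float32);r=cv2.minAreaRect(pts);print('block?',r)
k=1+np.argmax(st[1:,4]);print('block largest',cv2.minAreaRect(P[l==k][:,:2].astype(np.float32)))
for nm,C,img in(('scene',cs,s),('top',ct,t)):
    hsv=cv2.cvtColor(img['frame'],cv2.COLOR_RGB2HSV)
    Z=C[...,2]
    pole=(Z>.33)&(Z<.40)&(abs(C[...,1]+.15)<.25)&(C[...,0]>.3)&(C[...,0]<1.1)&(img['range_z']>0)
    p=C[pole];vx=cv2.fitLine(p[:,:2].astype(np.float32),2,0,.01,.01).ravel();print(nm,'pole',len(p),vx,p.min(0),p.max(0))
# crop of scene, magnified
c=s['frame'][190:340,180:400,::-1];cv2.imwrite('pics/crop.png',cv2.resize(c,None,fx=3.6,fy=3.6,interpolation=cv2.INTER_CUBIC))
for uv in [(277,205),(285,210),(292,215),(298,220),(302,223),(290,232),(280,245),(274,252),(205,248),(204,238),(303,273),(260,180),(380,235),(385,225)]:print(uv,cs[uv[1],uv[0]].round(3))
```

```text
[[345, 114, 14, 75, 520], [275, 119, 88, 127, 4202], [324, 123, 7, 28, 120], [301, 133, 5, 19, 81], [410, 202, 27, 44, 455], [308, 211, 21, 22, 366]]
block? ((0.5819116830825806, 0.030040740966796875), (0.48726513981819153, 0.6108710765838623), 7.889749526977539)
block largest ((0.6001999974250793, 0.0753779262304306), (0.4194995164871216, 0.2595657408237457), 2.9506466388702393)
scene pole 5180 [ 0.9982737  -0.05873389  0.7419074  -0.08954702] [ 0.47422129 -0.1978216   0.33041967] [ 0.9047646  -0.04776598  0.38167212]
top pole 4164 [ 0.99773973 -0.06719656  0.72417176 -0.09733567] [ 0.4738668  -0.19848506  0.3310473 ] [ 0.90475988 -0.04822173  0.38208586]
(277, 205) [ 0.54  -0.117  0.094]
(285, 210) [ 0.537 -0.088  0.096]
(292, 215) [ 0.536 -0.063  0.093]
(298, 220) [ 0.539 -0.036  0.101]
(302, 223) [ 0.513 -0.048  0.035]
(290, 232) [ 0.578 -0.031  0.092]
(280, 245) [ 0.623 -0.027  0.086]
(274, 252) [ 0.647 -0.025  0.084]
(205, 248) [ 0.757 -0.183  0.067]
(204, 238) [ 0.746 -0.187  0.105]
(303, 273) [0.65  0.082 0.113]
(260, 180) [ 0.486 -0.249  0.038]
(380, 235) [0.42  0.158 0.082]
(385, 225) [0.388 0.151 0.086]
```

View pics/crop.png

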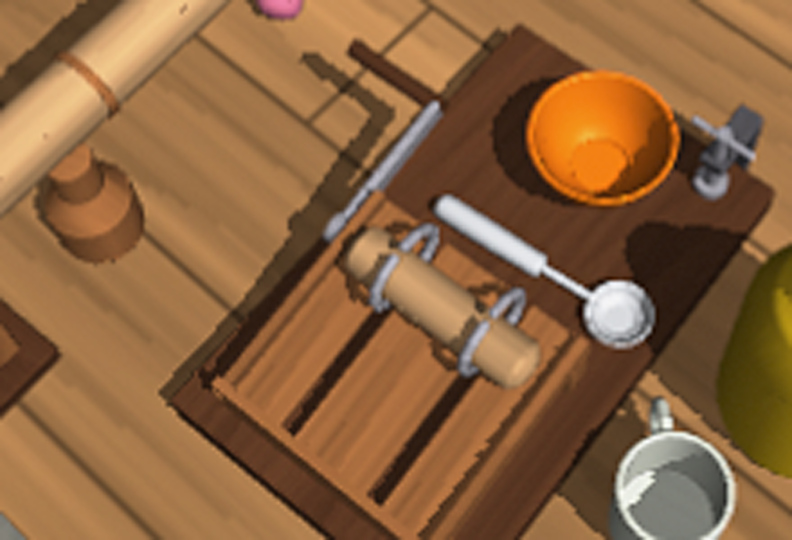

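```bash
cat >> h.py <<'E'
a=np.deg2rad(2.95); BX=np.array([-np.sin(a),np.cos(a),0]); BY=np.array([-np.cos(a),-np.sin(a),0]); BC=np.array([.6002,.0754,0])
def toB(P): d=P-BC; return np.stack([d@BX,d@BY,d[...,2]],-1)
def fromB(b): return BC+b[0]*BX+b[1]*BY+np.array([0,0,b[2]])
def handle(f):
    B=toB(cloud(f)); hsv=cv2.cvtColor(f['frame'],cv2.COLOR_RGB2HSV)
    return B,hsv
E
python3 - <<'E'
from h import *
s=load('scene');B,hsv=handle(s);C=cloud(s)
# handle: outside block edge, height .06-.2, near y 0..0.1
m=(B[...,0]<-.1)&(B[...,0]>-.22)&(B[...,1]>.02)&(B[...,1]<.11)&(B[...,2]>.06)&(B[...,2]<.3)
p=B[m];print(len(p));o=p[np.argsort(p[:,0])][::6];print(o.round(3).tolist())
# lever arm grey
g=(hsv[...,1]<60)&(B[...,0]<-.08)&(B[...,0]>-.13)&(abs(B[...,1])<.12)&(B[...,2]>.05)&(B[...,2]<.2)
q=B[g];q=q[np.argsort(q[:,1])];print('arm',len(q),q[::6].round(3).tolist())
for n,uv in dict(pestle=(303,273)).items():print(n,B[uv[1],uv[0]])
pm=(B[...,2]>.08)&(abs(B[...,0])<.1)&(B[...,1]<.03)&(B[...,1]>-.2)&(hsv[...,1]>60);pp=B[pm];print('pestle',pp.min(0),pp.max(0),np.median(pp,0))
po=(B[...,2]>.36)&(B[...,0]<-.1)&(B[...,0]>-.25)&(B[...,1]>-.2)&(B[...,1]<.2);print('pole',np.median(B[po],0),B[po].max(0))
y=(hsv[...,0]>22)&(hsv[...,0]<34)&(hsv[...,1]>200)&(B[...,0]>.1)&(B[...,0]<.4);print('jug',np.median(C[y],0),C[y].max(0),C[y].min(0))
E
```

```text
262
[[-0.193, 0.071, 0.095], [-0.188, 0.074, 0.101], [-0.184, 0.078, 0.1], [-0.181, 0.079, 0.102], [-0.178, 0.08, 0.099], [-0.174, 0.071, 0.097], [-0.171, 0.081, 0.098], [-0.168, 0.077, 0.101], [-0.164, 0.073, 0.099], [-0.161, 0.073, 0.103], [-0.158, 0.075, 0.103], [-0.155, 0.083, 0.101], [-0.151, 0.083, 0.1], [-0.149, 0.077, 0.104], [-0.145, 0.076, 0.105], [-0.142, 0.071, 0.092], [-0.138, 0.08, 0.1], [-0.135, 0.077, 0.101], [-0.133, 0.079, 0.102], [-0.13, 0.08, 0.104], [-0.127, 0.08, 0.102], [-0.123, 0.076, 0.104], [-0.121, 0.072, 0.096], [-0.117, 0.081, 0.099], [-0.112, 0.075, 0.101], [-0.11, 0.029, 0.091], [-0.109, 0.072, 0.104], [-0.108, 0.066, 0.101], [-0.108, 0.078, 0.101], [-0.107, 0.064, 0.1], [-0.106, 0.068, 0.102], [-0.105, 0.028, 0.092], [-0.104, 0.044, 0.097], [-0.104, 0.083, 0.1], [-0.104, 0.073, 0.096], [-0.103, 0.041, 0.079], [-0.103, 0.042, 0.09], [-0.103, 0.024, 0.088], [-0.103, 0.033, 0.087], [-0.102, 0.059, 0.095], [-0.102, 0.08, 0.093], [-0.102, 0.028, 0.089], [-0.102, 0.049, 0.093], [-0.101, 0.066, 0.097]]
arm 196 [[-0.106, -0.053, 0.074], [-0.104, -0.049, 0.083]
[... 403 characters left out ...]
8, 0.092], [-0.104, 0.03, 0.091], [-0.106, 0.033, 0.095], [-0.103, 0.037, 0.081], [-0.105, 0.041, 0.096], [-0.104, 0.044, 0.097], [-0.103, 0.047, 0.094], [-0.102, 0.049, 0.093], [-0.102, 0.054, 0.091], [-0.108, 0.058, 0.102], [-0.107, 0.06, 0.101], [-0.104, 0.064, 0.087], [-0.103, 0.068, 0.082], [-0.112, 0.071, 0.096], [-0.104, 0.073, 0.096]]
pestle [ 0.00414393 -0.05006803  0.11343981]
pestle [-0.09730976 -0.10553241  0.08000857] [ 0.09953182 -0.00293531  0.13395429] [ 0.00415634 -0.04905865  0.10554942]
pole [-0.15950633 -0.05316265  0.37429807] [-0.14364035  0.1344098   0.38167212]
jug [0.53046529 0.31627404 0.17515867] [0.92449453 0.40642802 1.06729954] [0.45391483 0.24277882 0.00688431]
```

>>> jog_arm(commands=[[0, -25, 0, 0, 0, 0, 85], [0, -40, 0, 0, 0, 0, 85], [0, -40, 0, 0, 0, 0, 85], [20, -35, -2, 0, 2, 0, 85], [30, -35, -2, 0, 3, 0, 85], [40, -25, -2, 0, 4, 0, 85], [46, -5, -2, 0, 4.2, 0, 85], [46, 0, -2, 0, 4.2, 0, 85]])

```text
clock: 0.9
tcp_pos: [0.3197, 0.5559, 0.4381]
orientation: [[0.856, -0.006, 0.517], [-0.517, -0.011, 0.856], [-0.0, -1.0, -0.012]]
force: [0.0, 0.2, -0.5]
finger_gap: 0.0845
```

```bash
cat >> h.py <<'E'
from scipy.spatial.transform import Rotation as Ro, Slerp
def lean(deg): # tool leaning to block -x, jaws along block y
    t=np.deg2rad(deg); y=BX*np.sin(t)-np.array([0,0,np.cos(t)]); z=-BY; return np.stack([np.cross(y,z),y,z],1)
def rows(p0,R0,pts,R1):
    """poses: p0,R0 -> through list of points; slerp to R1 evenly; rows in tool axes"""
    n=len(pts);sl=Slerp([0,n],Ro.from_matrix([R0,R1]));out=[];p=np.array(p0);R=R0
    for i in range(n):
        Rn=sl(i+1).as_matrix()
        out.append([*(R.T@(pts[i]-p)*1e3).round(),*Ro.from_matrix(R.T@Rn).as_rotvec(True).round(1)]);p,R=pts[i],Rn
    for k in range(0,n,8):print([[float(v) for v in r] for r in out[k:k+8]])
    return out
def interp(a,b,n): return [np.array(a)+(np.array(b)-np.array(a))*k/n for k in range(1,n+1)]
def cur(): s=robot.get_state(); return np.array(s['tcp_pos']),np.array(s['orientation']),s
E
python3 - <<'E'
from h import *
p,R,s=cur()
pts=interp(p,[.44,.15,.45],9)+interp([.44,.15,.45],[.47,-.3,.45],10)+interp([.47,-.3,.45],[.5,-.36,.42],5)
rows(p,R,pts,lean(8))
E
```

```text
[[35.0, -1.0, -32.0, 0.2, 2.3, 0.3], [36.0, -1.0, -30.0, 0.2, 2.3, 0.3], [37.0, -2.0, -29.0, 0.2, 2.3, 0.3], [38.0, -2.0, -27.0, 0.2, 2.3, 0.3], [39.0, -2.0, -26.0, 0.2, 2.3, 0.3], [40.0, -2.0, -24.0, 0.2, 2.3, 0.3], [41.0, -3.0, -22.0, 0.2, 2.3, 0.3], [42.0, -3.0, -21.0, 0.2, 2.3, 0.3]]
[[43.0, -3.0, -19.0, 0.2, 2.3, 0.3], [37.0, -2.0, -25.0, 0.2, 2.3, 0.3], [38.0, -2.0, -24.0, 0.2, 2.3, 0.3], [39.0, -3.0, -22.0, 0.2, 2.3, 0.3], [40.0, -3.0, -21.0, 0.2, 2.3, 0.3], [41.0, -3.0, -19.0, 0.2, 2.3, 0.3], [42.0, -4.0, -17.0, 0.2, 2.3, 0.3], [42.0, -4.0, -16.0, 0.2, 2.3, 0.3]]
[[43.0, -4.0, -14.0, 0.2, 2.3, 0.3], [43.0, -4.0, -12.0, 0.2, 2.3, 0.3], [44.0, -5.0, -10.0, 0.2, 2.3, 0.3], [14.0, 5.0, 3.0, 0.2, 2.3, 0.3], [14.0, 4.0, 3.0, 0.2, 2.3, 0.3], [13.0, 4.0, 4.0, 0.2, 2.3, 0.3], [13.0, 4.0, 4.0, 0.2, 2.3, 0.3], [13.0, 4.0, 5.0, 0.2, 2.3, 0.3]]
```

>>> jog_arm(commands=[[35, -1, -32, 0.2, 2.3, 0.3, 85], [36, -1, -30, 0.2, 2.3, 0.3, 85], [37, -2, -29, 0.2, 2.3, 0.3, 85], [38, -2, -27, 0.2, 2.3, 0.3, 85], [39, -2, -26, 0.2, 2.3, 0.3, 85], [40, -2, -24, 0.2, 2.3, 0.3, 85], [41, -3, -22, 0.2, 2.3, 0.3, 85], [42, -3, -21, 0.2, 2.3, 0.3, 85]])

```text
clock: 1.7
tcp_pos: [0.4277, 0.1799, 0.4453]
orientation: [[0.634, -0.022, 0.773], [-0.772, 0.035, 0.634], [-0.041, -0.999, 0.005]]
force: [0.1, -0.1, 0.3]
finger_gap: 0.0849
```

>>> jog_arm(commands=[[43, -3, -19, 0.2, 2.3, 0.3, 85], [37, -2, -25, 0.2, 2.3, 0.3, 85], [38, -2, -24, 0.2, 2.3, 0.3, 85], [39, -3, -22, 0.2, 2.3, 0.3, 85], [40, -3, -21, 0.2, 2.3, 0.3, 85], [41, -3, -19, 0.2, 2.3, 0.3, 85], [42, -4, -17, 0.2, 2.3, 0.3, 85], [42, -4, -16, 0.2, 2.3, 0.3, 85]])

```text
clock: 2.5
tcp_pos: [0.4512, -0.1965, 0.4468]
orientation: [[0.344, -0.017, 0.939], [-0.935, 0.09, 0.344], [-0.09, -0.996, 0.015]]
force: [1.3, 0.4, -0.5]
finger_gap: 0.0847
```

Run:
```python
from h import *
p,R,s=cur();L=lean(42);G=fromB([-.158,.075,.095]);print('G',G)
a=[.51,-.33,.38]
rows(p,R,interp(p,a,8),L)
rows(np.array(a),L,interp(a,G-.11*L[:,1],8),L)
print(s['q'])
```

```text
G [ 0.53343077 -0.08625046  0.095     ]
[[19.0, 7.0, 1.0, 0.8, 2.0, 4.6], [19.0, 5.0, 2.0, 0.8, 2.0, 4.6], [20.0, 4.0, 2.0, 0.8, 2.0, 4.6], [20.0, 2.0, 3.0, 0.8, 2.0, 4.6], [20.0, 1.0, 4.0, 0.8, 2.0, 4.6], [20.0, -1.0, 4.0, 0.8, 2.0, 4.6], [19.0, -2.0, 5.0, 0.8, 2.0, 4.6], [19.0, -4.0, 6.0, 0.8, 2.0, 4.6]]
[[1.0, 33.0, 4.0, 0.0, -0.0, -0.0], [1.0, 33.0, 4.0, 0.0, 0.0, 0.0], [1.0, 33.0, 4.0, 0.0, 0.0, 0.0], [1.0, 33.0, 4.0, 0.0, 0.0, 0.0], [1.0, 33.0, 4.0, 0.0, 0.0, 0.0], [1.0, 33.0, 4.0, 0.0, 0.0, 0.0], [1.0, 33.0, 4.0, 0.0, 0.0, 0.0], [1.0, 33.0, 4.0, 0.0, 0.0, 0.0]]
[-18.64923814   8.49423365  46.34309646  93.01044255 -10.29514015
  84.48331762  49.03453897]
```

>>> jog_arm(commands=[[19, 7, 1, 0.8, 2, 4.6, 85], [19, 5, 2, 0.8, 2, 4.6, 85], [20, 4, 2, 0.8, 2, 4.6, 85], [20, 2, 3, 0.8, 2, 4.6, 85], [20, 1, 4, 0.8, 2, 4.6, 85], [20, -1, 4, 0.8, 2, 4.6, 85], [19, -2, 5, 0.8, 2, 4.6, 85], [19, -4, 6, 0.8, 2, 4.6, 85]])

```text
clock: 3.3
tcp_pos: [0.5083, -0.3287, 0.3736]
orientation: [[0.05, -0.043, 0.998], [-0.752, 0.656, 0.066], [-0.657, -0.754, 0.001]]
force: [1.1, 1.0, -2.0]
finger_gap: 0.0846
```

Run:
```python
from h import *
p,R,s=cur();L=lean(42);G=fromB([-.158,.075,.095])
print(s['q'],p)
rows(p,R,interp(p,G-.11*L[:,1],8),L)
```

```text
[ 34.09379223  40.63369284  16.8803385   64.94291095 -35.64852826
 109.23760273  52.46695225] [ 0.50828952 -0.32870979  0.37359263]
[[0.0, 32.0, 5.0, 0.1, 0.1, 0.1], [1.0, 32.0, 5.0, 0.1, 0.1, 0.1], [1.0, 32.0, 5.0, 0.1, 0.1, 0.1], [1.0, 32.0, 5.0, 0.1, 0.1, 0.1], [1.0, 32.0, 5.0, 0.1, 0.1, 0.1], [1.0, 32.0, 5.0, 0.1, 0.1, 0.1], [1.0, 32.0, 5.0, 0.1, 0.1, 0.1], [1.0, 32.0, 5.0, 0.1, 0.1, 0.1]]
```

>>> jog_arm(commands=[[0, 32, 5, 0, 0, 0, 85], [1, 32, 5, 0, 0, 0, 85], [1, 32, 5, 0, 0, 0, 85], [1, 32, 5, 0, 0, 0, 85], [1, 32, 5, 0, 0, 0, 85], [1, 32, 5, 0, 0, 0, 85], [1, 32, 5, 0, 0, 0, 85], [1, 32, 5, 0, 0, 0, 85]])

```text
clock: 4.1
tcp_pos: [0.5349, -0.1692, 0.1651]
orientation: [[0.033, -0.03, 0.999], [-0.749, 0.661, 0.044], [-0.661, -0.75, -0.0]]
force: [0.2, -1.1, -0.9]
finger_gap: 0.0854
```

Run:
```python
from h import *
p,R,s=cur();L=lean(42);G=fromB([-.158,.075,.095])
print(s['q'],p, Ro.from_matrix(R.T@L).as_rotvec(True), R.T@(G-p)*1e3)
f=grab('scene');c=f['frame'][130:300,160:360,::-1];cv2.imwrite('pics/pre.png',cv2.resize(c,None,fx=3.5,fy=3.5,interpolation=cv2.INTER_CUBIC))
```

```text
[ 23.46554395  43.22264641  12.58707642  90.71650006 -40.98868552
  79.9386467   57.00008827] [ 0.53490576 -0.16919954  0.16510832] [-0.25465632 -0.32824199  0.5963233 ] [-15.83961352 107.43385585   2.23056968]
```

View pics/pre.png

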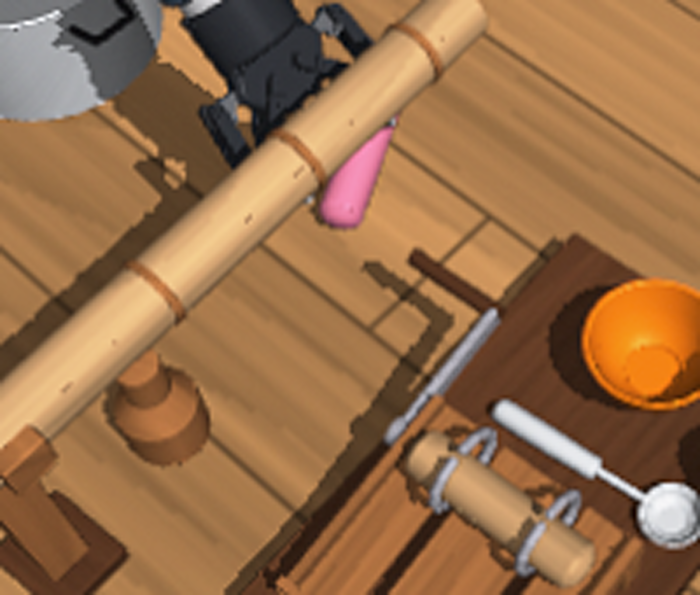

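The picture shows the gripper at about (270,80), open, straddling the handle's line and clear of both the pole and the tamper. The handle lies at (415,255) to (490,300), so I can go in.

>>> jog_arm(commands=[[-4, 20, 0, 0, 0, 0, 85], [-4, 22, 0, 0, 0, 0, 85], [-4, 22, 1, 0, 0, 0, 85], [-4, 22, 1, 0, 0, 0, 85], [0, 20, 0, 0, 0, 0, 85], [0, 13, 0, 0, 0, 0, 85], [0, 2, 0, 0, 0, 0, 40], [0, 0, 0, 0, 0, 0, 40]])

```text
clock: 4.95
tcp_pos: [0.5289, -0.0664, 0.077]
orientation: [[0.031, -0.042, 0.999], [-0.744, 0.666, 0.051], [-0.668, -0.744, -0.01]]
force: [-0.1, 0.4, -0.2]
finger_gap: 0.0585
```

Run:
```python
from h import *
p,R,s=cur();L=lean(42);G=fromB([-.158,.075,.095])
print(s['q'].round(1),p, R.T@(G-p)*1e3, s['force'],s['finger_gap'])
f=grab('scene');c=f['frame'][160:280,200:340,::-1];cv2.imwrite('pics/grip.png',cv2.resize(c,None,fx=5,fy=5,interpolation=cv2.INTER_CUBIC))
```

```text
[ 18.   46.7   8.3 100.1 -46.7  66.7  59.7] [ 0.52887614 -0.06644281  0.07699388] [  2.85071593 -26.79518696   3.34654346] [-0.11828238  0.36405727 -0.17796591] 0.05846382092144642
```

View pics/grip.png

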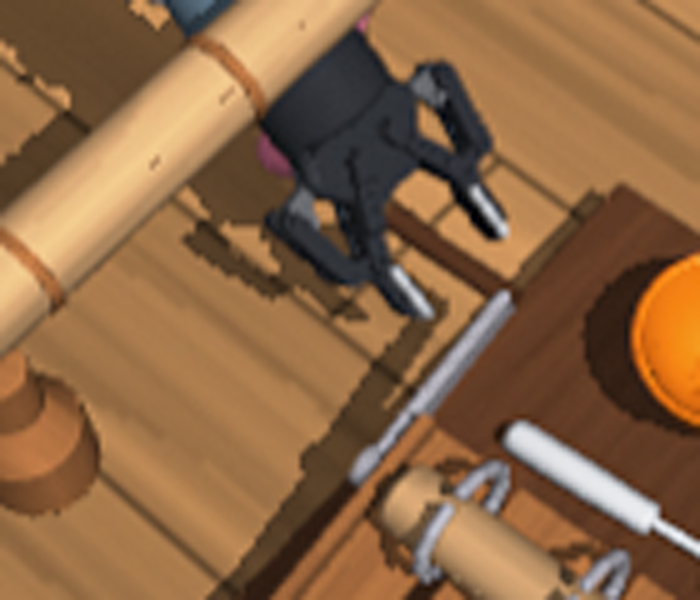

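The handle, at about (400,215)–(510,290), lies between the open fingers. The tool is about 8 mm too deep, so I'll back off by that and close.

>>> jog_arm(commands=[[0, -7, 2, 0, 0, 0, 30], [0, 0, 1, 0, 0, 0, 20], [0, 0, 0, 0, 0, 0, 8], [0, 0, 0, 0, 0, 0, 5], [0, 0, 0, 0, 0, 0, 5], [0, 0, 0, 0, 0, 0, 5], [0, 0, 0, 0, 0, 0, 5], [0, 0, 0, 0, 0, 0, 5]], squeeze=35)

```text
clock: 5.8
tcp_pos: [0.5296, -0.0742, 0.0839]
orientation: [[0.029, -0.045, 0.999], [-0.744, 0.666, 0.052], [-0.668, -0.744, -0.015]]
force: [-0.4, 1.0, -2.4]
finger_gap: 0.0153
```

```bash
cat >> h.py <<'E'
def arc(r0,th0,th1,n,step=1.0):
    # rows keeping orientation; the current grasp is at th0, radius r0
    p,R,s=cur(); th=np.linspace(th0,th1,n+1); 
    P=lambda t:-(-BY)*np.cos(t)*r0+np.array([0,0,np.sin(t)*r0])
    d=[P(th[i+1])-P(th[i]) for i in range(n)]
    for k in range(0,n,8):print([[float(v) for v in (R.T@x*1e3).round(1)] for x in d[k:k+8]])
E
python3 - <<'E'
from h import *
p,R,s=cur();g=p-.0187*R[:,1];print(s['finger_gap'],s['force'],g,toB(g))
arc(.12,.21,1.88,32)
E
```

```text
0.015331973773043893 [-0.3686113   0.98702814 -2.44644969] [ 0.53042811 -0.08662563  0.09783951] [-0.15822015  0.07801799  0.09783951]
[[-4.1, -4.5, 1.4], [-4.0, -4.5, 1.7], [-4.0, -4.4, 2.0], [-3.9, -4.3, 2.3], [-3.8, -4.2, 2.6], [-3.7, -4.1, 2.9], [-3.6, -4.0, 3.2], [-3.5, -3.9, 3.5]]
[[-3.4, -3.7, 3.7], [-3.2, -3.6, 4.0], [-3.1, -3.4, 4.2], [-2.9, -3.3, 4.5], [-2.8, -3.1, 4.7], [-2.6, -2.9, 4.9], [-2.4, -2.7, 5.1], [-2.2, -2.5, 5.3]]
[[-2.1, -2.3, 5.5], [-1.9, -2.1, 5.6], [-1.7, -1.9, 5.7], [-1.5, -1.6, 5.9], [-1.3, -1.4, 6.0], [-1.0, -1.2, 6.1], [-0.8, -0.9, 6.1], [-0.6, -0.7, 6.2]]
[[-0.4, -0.5, 6.2], [-0.2, -0.2, 6.3], [0.0, 0.0, 6.3], [0.2, 0.3, 6.3], [0.5, 0.5, 6.2], [0.7, 0.8, 6.2], [0.9, 1.0, 6.1], [1.1, 1.2, 6.0]]
```

>>> jog_arm(commands=[[-4.1, -4.5, 1.4, 0, 0, 0, 5], [-4, -4.5, 1.7, 0, 0, 0, 5], [-4, -4.4, 2, 0, 0, 0, 5], [-3.9, -4.3, 2.3, 0, 0, 0, 5], [-3.8, -4.2, 2.6, 0, 0, 0, 5], [-3.7, -4.1, 2.9, 0, 0, 0, 5], [-3.6, -4, 3.2, 0, 0, 0, 5], [-3.5, -3.9, 3.5, 0, 0, 0, 5]])

```text
clock: 6.6
tcp_pos: [0.5491, -0.0731, 0.132]
orientation: [[0.026, -0.05, 0.998], [-0.744, 0.666, 0.053], [-0.667, -0.745, -0.02]]
force: [-0.9, 2.4, -4.6]
finger_gap: 0.0151
```

```bash
cat >> h.py <<'E'
HY,HZ=-.0396,.07
def plan(th1,n,r=.12):
    # replan from measured pose to follow the circle, orientation back to lean(42)
    p,R,s=cur(); b=toB(p-.0187*R[:,1]); dy,dz=b[1]-HY,b[2]-HZ; th0=np.arctan2(dz,dy)
    print('th',th0,'r',np.hypot(dy,dz),'bx',b[0],'force',s['force'].round(1),'gap',s['finger_gap'],'q',s['q'].round(1),'rotOff',Ro.from_matrix(R.T@lean(42)).as_rotvec(True).round(1))
    th=np.linspace(th0,th1,n+1)[1:]
    c=b; out=[]
    for t in th:
        q=np.array([-.158,HY+r*np.cos(t),HZ+r*np.sin(t)]); d=q-c; c=q
        w=d[0]*BX+d[1]*BY+np.array([0,0,d[2]]); out.append([float(v) for v in (R.T@w*1e3).round(1)])
    for k in range(0,n,8):print(out[k:k+8])
E
python3 -c "
from h import *
plan(1.88,24)"
```

```text
th 0.6587995970168393 r 0.12396081293090405 bx -0.15810385488261647 force [-0.9  2.4 -4.6] gap 0.015064537948784 q [ 16.9  43.3   9.6  96.3 -44.6  72.3  54.3] rotOff [ 0.9 -0.7  0.1]
[[-1.7, -1.8, 6.9], [-3.1, -3.4, 4.0], [-2.9, -3.3, 4.2], [-2.8, -3.1, 4.5], [-2.6, -2.9, 4.7], [-2.5, -2.8, 4.9], [-2.3, -2.6, 5.0], [-2.1, -2.4, 5.2]]
[[-1.9, -2.2, 5.4], [-1.8, -2.0, 5.5], [-1.6, -1.8, 5.6], [-1.4, -1.6, 5.7], [-1.2, -1.3, 5.8], [-1.0, -1.1, 5.9], [-0.8, -0.9, 6.0], [-0.6, -0.7, 6.0]]
[[-0.4, -0.4, 6.1], [-0.2, -0.2, 6.1], [0.0, 0.0, 6.1], [0.3, 0.3, 6.1], [0.5, 0.5, 6.1], [0.7, 0.7, 6.0], [0.9, 1.0, 6.0], [1.1, 1.2, 5.9]]
```

>>> jog_arm(commands=[[-2, -2, 5.5, 0, 0, 0, 5], [-3.1, -3.4, 4, 0, 0, 0, 5], [-2.9, -3.3, 4.2, 0, 0, 0, 5], [-2.8, -3.1, 4.5, 0, 0, 0, 5], [-2.6, -2.9, 4.7, 0, 0, 0, 5], [-2.5, -2.8, 4.9, 0, 0, 0, 5], [-2.3, -2.6, 5, 0, 0, 0, 5], [-2.1, -2.4, 5.2, 0, 0, 0, 5]])

```text
clock: 7.4
tcp_pos: [0.5743, -0.0717, 0.1606]
orientation: [[0.014, -0.081, 0.997], [-0.742, 0.667, 0.065], [-0.67, -0.74, -0.051]]
force: [-15.5, 2.1, -11.8]
finger_gap: 0.0144
```

```bash
python3 -c "
from h import *
plan(1.9,16)"
```

```text
th 0.9661584015454526 r 0.12696397692176384 bx -0.1581123002656559 force [-15.5   2.1 -11.8] gap 0.014381610542201712 q [ 15.6  43.6  10.2  90.8 -43.2  77.3  49. ] rotOff [ 2.7 -1.4 -0.1]
[[1.0, 1.0, 9.9], [-2.5, -2.8, 5.9], [-2.2, -2.6, 6.1], [-2.0, -2.3, 6.3], [-1.7, -2.0, 6.5], [-1.5, -1.8, 6.6], [-1.2, -1.5, 6.7], [-0.9, -1.2, 6.8]]
[[-0.7, -0.9, 6.9], [-0.4, -0.6, 7.0], [-0.1, -0.3, 7.0], [0.1, 0.0, 7.0], [0.4, 0.3, 7.0], [0.7, 0.6, 6.9], [1.0, 0.9, 6.9], [1.2, 1.2, 6.8]]
```

>>> jog_arm(commands=[[0, 0, 0, 0, 0, 0, 24], [0, 0, 0, 0, 0, 0, 24], [0, 0, 0, 0, 0, 0, 24], [0, 0, 0, 2.5, -1, 0, 24], [0, 0, 2, 0, 0, 0, 24], [0, 0, 0, 0, 0, 0, 24], [0, 0, 0, 0, 0, 0, 24], [0, 0, 0, 0, 0, 0, 24]])

```text
clock: 8.2
tcp_pos: [0.579, -0.073, 0.1642]
orientation: [[0.035, -0.034, 0.999], [-0.741, 0.669, 0.049], [-0.67, -0.742, -0.001]]
force: [-3.0, 0.7, -1.6]
finger_gap: 0.0241
```

```bash
python3 -c "
from h import *
plan(1.9,16)
f=grab('scene');c=f['frame'][160:300,200:360,::-1];cv2.imwrite('pics/mid.png',cv2.resize(c,None,fx=4.5,fy=4.2,interpolation=cv2.INTER_CUBIC))"
```

```text
th 1.0064399393764765 r 0.1279140395768231 bx -0.1596329008937075 force [-3.   0.7 -1.6] gap 0.02410158826577026 q [ 16.3  42.5   9.7  92.2 -44.8  75.3  51.1] rotOff [-0.  -0.2 -0.1]
[[0.9, 3.5, 10.0], [-2.1, -2.3, 5.9], [-1.9, -2.0, 6.1], [-1.6, -1.8, 6.2], [-1.4, -1.5, 6.4], [-1.2, -1.3, 6.5], [-0.9, -1.0, 6.6], [-0.7, -0.7, 6.6]]
[[-0.4, -0.4, 6.7], [-0.2, -0.2, 6.7], [0.1, 0.1, 6.7], [0.3, 0.4, 6.7], [0.6, 0.7, 6.6], [0.8, 0.9, 6.6], [1.1, 1.2, 6.5], [1.3, 1.5, 6.4]]
```

View pics/mid.png

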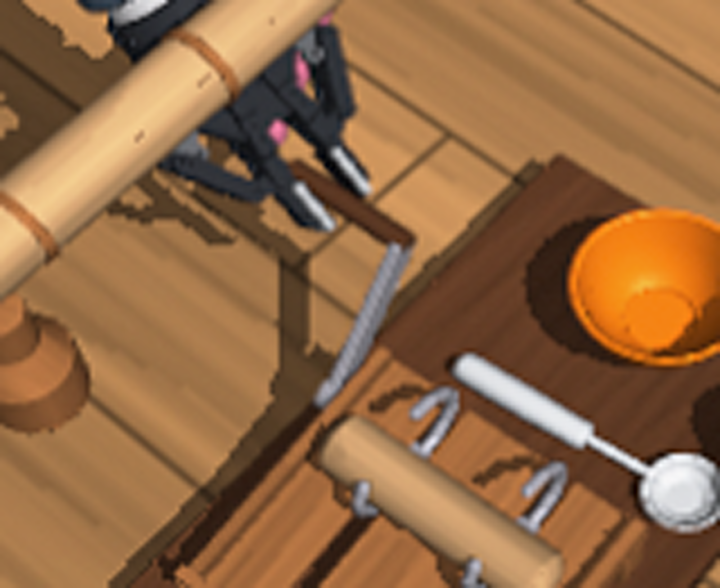

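The handle is between the loose fingers at (345,200), the lever is partly up and the rings are opening. The load fell to about 3 N once the pads were loosened, so I'll go on pushing with a loose grip.

>>> jog_arm(commands=[[-1, -1, 8, 0, 0, 0, 24], [-2.1, -2.3, 7, 0, 0, 0, 24], [-1.9, -2, 7, 0, 0, 0, 24], [-1.6, -1.8, 7, 0, 0, 0, 24], [-1.4, -1.5, 7, 0, 0, 0, 24], [-1.2, -1.3, 7, 0, 0, 0, 24], [-0.9, -1, 7, 0, 0, 0, 24], [-0.7, -0.7, 7, 0, 0, 0, 24]])

```text
clock: 9.05
tcp_pos: [0.5856, -0.0722, 0.1681]
orientation: [[-0.009, -0.138, 0.99], [-0.73, 0.678, 0.088], [-0.683, -0.722, -0.107]]
force: [-24.9, -2.9, 8.8]
finger_gap: 0.024
```

```bash
python3 -c "
from h import *
plan(1.95,12)"
```

```text
th 1.0785502539147762 r 0.12665440605379813 bx -0.15947969449958826 force [-24.9  -2.9   8.8] gap 0.023960539620828846 q [ 15.   46.   10.5  85.7 -42.   82.4  45.5] rotOff [ 6.  -2.6 -1.3]
[[-0.2, 1.3, 11.2], [-2.6, -3.2, 7.7], [-2.2, -2.8, 8.0], [-1.8, -2.4, 8.2], [-1.4, -1.9, 8.4], [-1.0, -1.5, 8.5], [-0.5, -1.0, 8.6], [-0.1, -0.6, 8.7]]
[[0.3, -0.1, 8.7], [0.8, 0.4, 8.7], [1.2, 0.8, 8.6], [1.6, 1.3, 8.5]]
```

```bash
python3 -c "
from h import *
s=robot.get_state();F=s['force'];T=s['ft_torque'];p=s['tcp_pos'];print('T',T,'lever arm pt (if at TCP)',np.cross(F,T)/(F@F),F@T)
f=grab('scene');c=f['frame'][150:310,180:340,::-1];t=grab('top');d=t['frame'][80:240,290:430,::-1]
B=toB(cloud(f));m=(B[...,0]<-.095)&(B[...,0]>-.125)&(B[...,1]>-.08)&(B[...,1]<.1)&(B[...,2]>.06);q=B[m];print(q[np.argsort(q[:,2])][-25::3].round(3).tolist())
r=lambda x:cv2.resize(x,(400,int(400*x.shape[0]/x.shape[1])),interpolation=cv2.INTER_CUBIC)
a,b=r(c),r(d);b=b[:400];cv2.imwrite('pics/stuck.png',np.hstack([a,b]))"
```

```text
T [0.02451959 4.19437454 3.58424682] lever arm pt (if at TCP) [-0.06719326  0.12681952 -0.14794769] 18.69030742957006
[[-0.112, 0.024, 0.176], [-0.108, 0.031, 0.176], [-0.11, 0.033, 0.176], [-0.121, 0.023, 0.177], [-0.109, 0.028, 0.178], [-0.123, 0.029, 0.178], [-0.122, 0.025, 0.179], [-0.118, 0.027, 0.18], [-0.111, 0.027, 0.182]]
```

View pics/stuck.png

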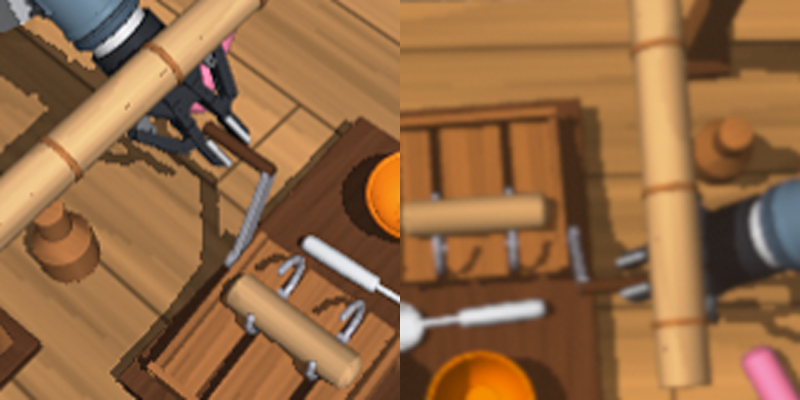

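```bash
python3 -c "
from h import *
for n in ('scene','top'):
    f=load(n);B=toB(cloud(f));hsv=cv2.cvtColor(f['frame'],cv2.COLOR_RGB2HSV)
    # profile along block y at several x
    for x in (-.07,0,.02,.06):
        m=(abs(B[...,0]-x)<.006)&(B[...,1]>-.2)&(B[...,1]<.04)&(B[...,2]>.03);q=B[m];q=q[np.argsort(q[:,1])]
        print(n,x,[(round(float(np.mean(k[:,1])),3),round(float(np.max(k[:,2])),3)) for k in np.array_split(q,22) if len(k)])
f=load('scene');c=f['frame'][240:315,255:340,::-1];t=load('top');d=t['frame'][110:185,280:365,::-1]
cv2.imwrite('pics/keep.png',np.vstack([cv2.resize(np.hstack([c,d]),None,fx=4.7,fy=4.7,interpolation=cv2.INTER_CUBIC)]))"
```

```text
scene -0.07 [(-0.196, 0.038), (-0.188, 0.07), (-0.183, 0.077), (-0.17, 0.055), (-0.161, 0.058), (-0.151, 0.058), (-0.143, 0.061), (-0.134, 0.062), (-0.125, 0.064), (-0.115, 0.064), (-0.106, 0.066), (-0.096, 0.069), (-0.088, 0.1), (-0.084, 0.107), (-0.075, 0.11), (-0.064, 0.111), (-0.045, 0.104), (-0.032, 0.081), (-0.021, 0.083), (-0.011, 0.086), (0.012, 0.083), (0.029, 0.057)]
scene 0 [(-0.195, 0.037), (-0.188, 0.075), (-0.178, 0.075), (-0.166, 0.056), (-0.157, 0.058), (-0.146, 0.06), (-0.136, 0.063), (-0.126, 0.065), (-0.116, 0.065), (-0.106, 0.066), (-0.096, 0.069), (-0.088, 0.101), (-0.084, 0.108), (-0.076, 0.111), (-0.065, 0.113), (-0.048, 0.107), (-0.033, 0.079), (-0.022, 0.081), (-0.012, 0.082), (0.01, 0.083), (0.027, 0.052), (0.035, 0.057)]
scene 0.02 [(-0.195, 0.039), (-0.188, 0.073), (-0.18, 0.076), (-0.169, 0.057), (-0.16, 0.057), (-0.15, 0.062), (-0.139, 0.064), (-0.129, 0.064), (-0.119, 0.065), (-0.109, 0.067), (-0.099, 0.068), (-0.09, 0.099), (-0.085, 0.105), (-0.077, 0.111), (-0.067, 0.112), (-0.053, 0.108), (-0.036, 0.079), (-0.025, 0.081), (-0.013, 0.082), (0.006, 0.0
[... 1223 characters left out ...]
.057), (-0.152, 0.059), (-0.142, 0.062), (-0.131, 0.063), (-0.121, 0.065), (-0.109, 0.065), (-0.096, 0.101), (-0.08, 0.111), (-0.07, 0.111), (-0.061, 0.109), (-0.053, 0.107), (-0.048, 0.095), (-0.038, 0.077), (-0.028, 0.082), (-0.018, 0.08), (-0.009, 0.083), (-0.002, 0.085), (0.011, 0.038), (0.024, 0.051), (0.036, 0.055)]
top 0.06 [(-0.184, 0.075), (-0.178, 0.07), (-0.168, 0.057), (-0.155, 0.059), (-0.143, 0.059), (-0.133, 0.061), (-0.123, 0.064), (-0.112, 0.064), (-0.102, 0.068), (-0.082, 0.109), (-0.07, 0.113), (-0.061, 0.11), (-0.054, 0.103), (-0.048, 0.095), (-0.038, 0.077), (-0.028, 0.08), (-0.016, 0.083), (-0.007, 0.082), (-0.001, 0.036), (0.009, 0.038), (0.021, 0.037), (0.034, 0.048)]
```

View pics/keep.png

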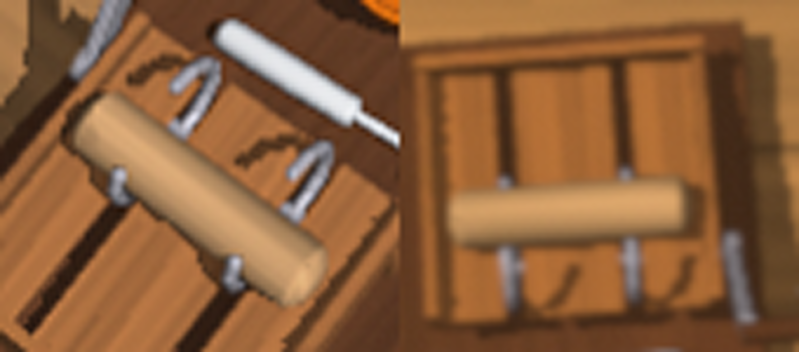

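The keeper view shows the pestle, at about (200,200) in the left half, rolled forward and resting against the moving ring halves. So the lever stands at about 1.0 rad. A push of about 25 N there doesn't fit the stated 2–3 N, so I'll check the clearance between the arm and the pole.

```bash
python3 -c "
from h import *
for n in('scene','top'):
    f=load(n);B=toB(cloud(f));hsv=cv2.cvtColor(f['frame'],cv2.COLOR_RGB2HSV)
    m=((hsv[...,0]>85)&(hsv[...,0]<130)|(hsv[...,2]<70))&(B[...,2]>.12)&(f['range_z']>0)&(B[...,1]<.4)&(B[...,1]>-.3)&(B[...,0]<.1)&(B[...,2]<.9)
    q=B[m];yc=np.clip(q[:,1],-.295,.135);d=np.sqrt((q[:,0]+.168)**2+(q[:,2]-.357)**2+(q[:,1]-yc)**2)-.022
    o=np.argsort(d)[:200:16];print(n,len(q));print(np.c_[q[o],d[o]].round(3).tolist())
s=robot.get_state();print(s['tau'].round(1),s['q'].round(1))
"; sed -n 1,5p h.py >/dev/null
```

```text
scene 14162
[[-0.148, -0.09, 0.348, -0.0], [-0.144, -0.029, 0.352, 0.002], [-0.236, 0.002, 0.318, 0.056], [-0.235, -0.0, 0.314, 0.058], [-0.237, 0.008, 0.315, 0.059], [-0.245, 0.001, 0.33, 0.06], [-0.239, -0.002, 0.316, 0.06], [-0.239, 0.016, 0.313, 0.061], [-0.249, 0.002, 0.334, 0.062], [-0.239, -0.014, 0.31, 0.063], [-0.251, 0.002, 0.336, 0.064], [-0.238, -0.022, 0.307, 0.064], [-0.243, -0.013, 0.313, 0.065]]
top 22507
[[-0.193, -0.25, 0.361, 0.003], [-0.202, -0.249, 0.361, 0.012], [-0.216, -0.25, 0.351, 0.026], [-0.229, -0.25, 0.349, 0.039], [-0.241, -0.25, 0.347, 0.052], [-0.226, -0.005, 0.307, 0.055], [-0.226, 0.005, 0.305, 0.056], [-0.23, 0.011, 0.309, 0.056], [-0.227, 0.016, 0.306, 0.056], [-0.232, 0.012, 0.311, 0.057], [-0.22, 0.011, 0.297, 0.057], [-0.221, -0.002, 0.297, 0.057], [-0.212, 0.022, 0.291, 0.058]]
[ -3.9 -64.8   0.6 -30.6  -7.   -4.2   0.1] [ 15.   46.   10.5  85.7 -42.   82.5  45.5]
```

>>> jog_arm(commands=[[0, 0, -6, 2, -1, 0, 24], [0, 0, -2, 3, -1, 0, 24], [0, 0, 0, 1, 0, 0, 24], [0, 0, 0, 0, 0, 0, 24], [0, 0, 0, 0, 0, 0, 24], [0, 0, 0, 0, 0, 0, 24], [0, 0, 0, 0, 0, 0, 24], [0, 0, 0, 0, 0, 0, 24]])

```text
clock: 9.95
tcp_pos: [0.5808, -0.0734, 0.1698]
orientation: [[0.028, -0.031, 0.999], [-0.728, 0.684, 0.042], [-0.685, -0.729, -0.003]]
force: [-2.6, -1.0, 1.2]
finger_gap: 0.0241
```

```bash
python3 -c "
from h import *
plan(1.0,1);s=robot.get_state();print(s['force'],s['ft_torque'],s['tau'].round(1))
f=grab('scene');B=toB(cloud(f));m=(B[...,0]<-.095)&(B[...,0]>-.135)&(B[...,1]>-.0)&(B[...,1]<.1)&(B[...,2]>.15);q=B[m];print(len(q),q[np.argsort(q[:,2])][-30::3].round(3).tolist())
"
```

```text
th 1.0388920354524398 r 0.13160185545244438 bx -0.16037735018991398 force [-2.6 -1.   1.2] gap 0.024131485513342554 q [ 16.9  42.6   9.5  91.7 -45.3  76.4  50.9] rotOff [-0.3 -0.5 -1.2]
[[6.8, 10.7, 1.9]]
[-2.59363665 -1.00319367  1.20069309] [-0.73471671  0.26941789  0.28956994] [ -0.7 -62.1   2.3 -20.3  -2.3   1.9   0. ]
118 [[-0.131, 0.03, 0.173], [-0.133, 0.024, 0.173], [-0.123, 0.028, 0.174], [-0.134, 0.034, 0.174], [-0.128, 0.031, 0.174], [-0.12, 0.033, 0.175], [-0.106, 0.032, 0.175], [-0.114, 0.03, 0.176], [-0.108, 0.03, 0.176], [-0.117, 0.03, 0.177]]
```

```bash
python3 -c "
from h import *
for n in('scene','top'):
    f=load(n) if n=='scene' else grab(n);B=toB(cloud(f));hsv=cv2.cvtColor(f['frame'],cv2.COLOR_RGB2HSV)
    for x in(-.04,.04):
        m=(abs(B[...,0]-x)<.012)&(hsv[...,1]<75)&(B[...,1]>-.15)&(B[...,1]<.03)&(B[...,2]>.05);q=B[m];q=q[np.argsort(q[:,1])]
        print(n,x,len(q),q[::2,1:].round(3).tolist())
    m=(abs(B[...,0])<.09)&(B[...,2]>.09)&(B[...,1]<-.04)&(B[...,1]>-.12)&(hsv[...,1]>75);q=B[m]
    for x0 in(-.075,-.04,0,.04,.075):
        k=q[abs(q[:,0]-x0)<.01];print('pestle at',x0,k[:,1].min().round(4),k[:,1].max().round(4),np.median(k[k[:,2]>k[:,2].max()-.006],0).round(4))
"
```

```text
scene -0.04 135 [[-0.097, 0.098], [-0.096, 0.086], [-0.096, 0.089], [-0.095, 0.094], [-0.094, 0.096], [-0.093, 0.078], [-0.092, 0.103], [-0.092, 0.081], [-0.092, 0.088], [-0.091, 0.106], [-0.09, 0.098], [-0.089, 0.069], [-0.089, 0.107], [-0.088, 0.108], [-0.087, 0.077], [-0.086, 0.069], [-0.05, 0.099], [-0.043, 0.13], [-0.042, 0.076], [-0.041, 0.131], [-0.04, 0.073], [-0.04, 0.074], [-0.039, 0.073], [-0.039, 0.071], [-0.038, 0.075], [-0.037, 0.073], [-0.036, 0.072], [-0.035, 0.074], [-0.034, 0.076], [-0.033, 0.075], [-0.033, 0.13], [-0.032, 0.068], [-0.032, 0.073], [-0.029, 0.13], [-0.028, 0.071], [-0.027, 0.128], [-0.026, 0.132], [-0.026, 0.075], [-0.026, 0.131], [-0.025, 0.081], [-0.024, 0.132], [-0.024, 0.079], [-0.022, 0.081], [-0.021, 0.078], [-0.02, 0.083], [-0.02, 0.08], [-0.018, 0.124], [-0.018, 0.082], [-0.018, 0.087], [-0.017, 0.119], [-0.017, 0.125], [-0.015, 0.118], [-0.015, 0.091], [-0.014, 0.102], [-0.014, 0.119], [-0.014, 0.121], [-0.013, 0.105], [-0.013, 0.078], [-0.011, 0.096], [-0.01, 0.116], [-0.01, 0.099], [-0.007, 0.078], [0.025, 0.052], [0.026, 0.051], [0.027, 0
[... 1862 characters left out ...]
088, 0.105], [-0.085, 0.104], [-0.05, 0.092], [-0.044, 0.071], [-0.043, 0.079], [-0.04, 0.128], [-0.039, 0.137], [-0.037, 0.13], [-0.036, 0.137], [-0.034, 0.131], [-0.034, 0.073], [-0.031, 0.129], [-0.03, 0.074], [-0.029, 0.128], [-0.027, 0.079], [-0.025, 0.128], [-0.024, 0.076], [-0.023, 0.123], [-0.021, 0.076], [-0.02, 0.124], [-0.017, 0.121], [-0.014, 0.121], [-0.012, 0.112], [-0.01, 0.108], [-0.009, 0.112]]
pestle at -0.075 -0.0888 -0.0501 [-0.0699 -0.0682  0.1088]
pestle at -0.04 -0.0916 -0.0489 [-0.0405 -0.0682  0.1098]
pestle at 0 -0.0868 -0.0491 [ 0.0019 -0.0683  0.1089]
pestle at 0.04 -0.0966 -0.0498 [ 0.0394 -0.0683  0.1093]
pestle at 0.075 -0.0847 -0.0506 [ 0.0692 -0.0677  0.1115]
```

The measurements show the cause. The moving ring tips, at about (y −0.087, z 0.107), sit on the pestle's upper front. The pestle's centre is at (−0.070, 0.091), so it is pinched between tips and ramp and wedged by friction. I'll re-grip at the right depth, drop the lever to free the pestle and push it back, then lift briskly so the tips pass in front of it.

>>> jog_arm(commands=[[6, 6, -2, 0, 0, -0.5, 24], [5, 6, -2, 0, 0, -0.5, 24], [0, 0, 0, 0, 0, 0, 24], [0, 0, 0, 0, 0, 0, 5], [0, 0, 0, 0, 0, 0, 5], [0, 0, 0, 0, 0, 0, 5], [0, 0, 0, 0, 0, 0, 5], [0, 0, 0, 0, 0, 0, 5]], squeeze=40)

```text
clock: 10.85
tcp_pos: [0.5766, -0.073, 0.1518]
orientation: [[0.03, -0.03, 0.999], [-0.741, 0.67, 0.042], [-0.671, -0.741, -0.002]]
force: [-0.9, -0.0, -0.2]
finger_gap: 0.0147
```

```bash
cat >> h.py <<'E'
def sweep(ths,r=.12):
    p,R,s=cur();b=toB(p-.0187*R[:,1]);th0=np.arctan2(b[2]-HZ,b[1]-HY);print('th',th0,'by,bz',b.round(4),'gap',s['finger_gap'],'F',s['force'].round(1),'rotOff',Ro.from_matrix(R.T@lean(42)).as_rotvec(True).round(1),'clock',s['clock'])
    a=th0
    for t in ths:
        w=BY*r*(np.cos(t)-np.cos(a))+np.array([0,0,r*(np.sin(t)-np.sin(a))]);a=t
        print([float(v) for v in (R.T@w*1e3).round(1)],round(t,2))
E
python3 -c "
from h import *
sweep([.8,.6,.4,.3])
sweep([.8,.6,.4,.3,.3,.6,1.0,1.35,1.65,1.85])"
```

```text
th 0.9329115077624855 by,bz [-0.1595  0.0313  0.1657] gap 0.01470253909003593 F [-0.9 -0.  -0.2] rotOff [-0.3 -0.5 -0.1] clock 10.85
[7.0, 7.6, -12.1] 0.8
[12.4, 13.5, -15.4] 0.6
[14.2, 15.5, -11.4] 0.4
[7.6, 8.3, -4.1] 0.3
th 0.9329115077624855 by,bz [-0.1595  0.0313  0.1657] gap 0.01470253909003593 F [-0.9 -0.  -0.2] rotOff [-0.3 -0.5 -0.1] clock 10.85
[7.0, 7.6, -12.1] 0.8
[12.4, 13.5, -15.4] 0.6
[14.2, 15.5, -11.4] 0.4
[7.6, 8.3, -4.1] 0.3
[0.0, 0.0, 0.0] 0.3
[-21.8, -23.9, 15.5] 0.6
[-22.6, -24.5, 34.1] 1.0
[-11.1, -11.8, 38.5] 1.35
[-2.0, -1.7, 35.8] 1.65
[2.7, 3.3, 23.6] 1.85
```

>>> jog_arm(commands=[[19, 21, -27.5, 0, 0, 0, 5], [21, 23, -15, 0, 0, 0, 5], [-22, -24, 15.5, 0, 0, 0, 5], [-22.6, -24.5, 34, 0, 0, 0, 5], [-11, -12, 38.5, 0, 0, 0, 5], [-2, -2, 36, 0, 0, 0, 5], [2, 2.5, 18, 0, 0, 0, 5], [0, 0, 0, 0, 0, 0, 5]])

```text
clock: 11.65
tcp_pos: [0.6735, -0.0682, 0.1758]
orientation: [[0.026, -0.04, 0.999], [-0.739, 0.673, 0.046], [-0.674, -0.739, -0.012]]
force: [1.4, 0.4, -4.0]
finger_gap: 0.0146
```

```bash
python3 -c "
from h import *
sweep([1.9])
f=grab('scene');c=f['frame'][150:320,180:350,::-1];t=grab('top');d=t['frame'][80:250,270:440,::-1]
cv2.imwrite('pics/up.png',cv2.resize(np.hstack([c,d]),None,fx=2.35,fy=2.35,interpolation=cv2.INTER_CUBIC))"
```

```text
th 1.7875437998833899 by,bz [-0.1598 -0.0659  0.1897] gap 0.01456989397156915 F [ 1.4  0.4 -4. ] rotOff [ 0.3 -0.7 -0.4] clock 11.65
[2.3, 2.6, 13.0] 1.9
```

View pics/up.png

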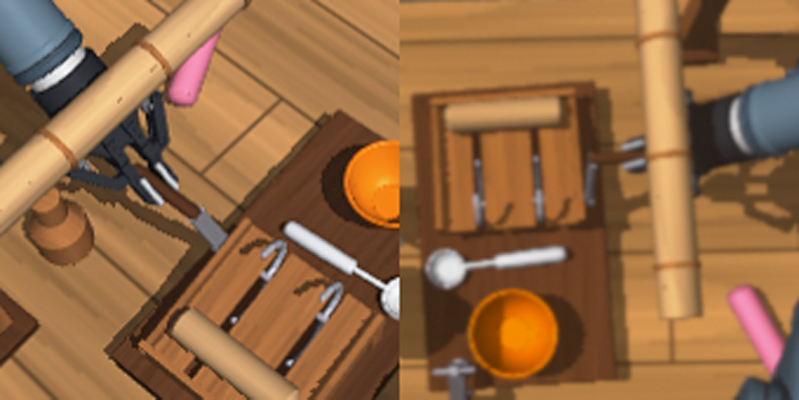

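It worked. The rings are open, down in their slots, and the pestle lies along the stop board at about (505,113) in the right half. I'll push up to the stop, hold, then close.

>>> jog_arm(commands=[[1, 1, 6, 0, 0, 0, 5], [1, 1, 3, 0, 0, 0, 5], [0, 0, 0, 0, 0, 0, 5], [0, 0, 0, 0, 0, 0, 5], [0, 0, 0, 0, 0, 0, 5], [0, 0, 0, 0, 0, 0, 5], [0, 0, 0, 0, 0, 0, 5], [0, 0, 0, 0, 0, 0, 5]])

```text
clock: 12.55
tcp_pos: [0.6794, -0.0679, 0.1741]
orientation: [[0.023, -0.041, 0.999], [-0.736, 0.675, 0.044], [-0.676, -0.737, -0.015]]
force: [0.4, -1.1, 0.5]
finger_gap: 0.0149
```

```bash
python3 -c "
from h import *
f=grab('scene');B=toB(cloud(f));m=(B[...,1]<-.13)&(B[...,1]>-.18)&(B[...,2]>.083)&(abs(B[...,0])<.11);q=B[m]
for x in(-.06,0,.06):
    k=q[abs(q[:,0]-x)<.015];print(x,np.median(k[k[:,2]>k[:,2].max()-.005],0))
print(q.min(0),q.max(0))
sweep(np.linspace(1.86,.04,21)[1:])"
```

```text
-0.06 [-0.05900831 -0.16029211  0.09467843]
0 [ 0.0013172  -0.16057126  0.09371739]
0.06 [ 0.05927664 -0.16026396  0.09288606]
[-0.08125997 -0.17903825  0.08305615] [ 0.08011053 -0.14142543  0.09808599]
th 1.837869935581945 by,bz [-0.1598 -0.0718  0.1878] gap 0.014617296988507299 F [ 0.5 -0.6  0.8] rotOff [ 0.4 -0.9 -0.6] clock 12.6
[-1.2, -1.4, -8.1] 1.77
[-1.0, -1.2, -10.8] 1.68
[-0.3, -0.4, -10.9] 1.59
[0.4, 0.3, -10.9] 1.5
[1.1, 1.0, -10.8] 1.41
[1.7, 1.8, -10.6] 1.31
[2.4, 2.5, -10.4] 1.22
[3.0, 3.1, -10.0] 1.13
[3.6, 3.8, -9.6] 1.04
[4.2, 4.4, -9.1] 0.95
[4.7, 5.0, -8.5] 0.86
[5.2, 5.6, -7.8] 0.77
[5.6, 6.1, -7.1] 0.68
[6.1, 6.5, -6.3] 0.59
[6.4, 6.9, -5.5] 0.5
[6.7, 7.3, -4.6] 0.4
[7.0, 7.6, -3.7] 0.31
[7.2, 7.8, -2.7] 0.22
[7.3, 7.9, -1.8] 0.13
[7.4, 8.0, -0.8] 0.04
```

The pestle is straight at y = −0.160, on stop_rest. Next I'll lower the lever.

>>> jog_arm(commands=[[-1, -1.4, -8, 0, 0, 0, 5], [-1, -1.2, -10.8, 0, 0, 0, 5], [-0.3, -0.4, -10.9, 0, 0, 0, 5], [0.4, 0.3, -10.9, 0, 0, 0, 5], [1.1, 1, -10.8, 0, 0, 0, 5], [1.7, 1.8, -10.6, 0, 0, 0, 5], [2.4, 2.5, -10.4, 0, 0, 0, 5], [3, 3.1, -10, 0, 0, 0, 5]])

```text
clock: 13.4
tcp_pos: [0.6065, -0.0715, 0.1754]
orientation: [[0.039, -0.009, 0.999], [-0.736, 0.676, 0.035], [-0.676, -0.737, 0.02]]
force: [2.1, -0.3, 6.5]
finger_gap: 0.0147
```

```bash
python3 -c "
from h import *
sweep(np.linspace(1.1,0,12))"
```

```text
th 1.2370839258452209 by,bz [-0.1596  0.0017  0.1892] gap 0.01470081311622185 F [ 2.1 -0.3  6.5] rotOff [-1.5  0.1 -0.5] clock 13.4
[4.3, 4.4, -15.2] 1.1
[4.0, 4.1, -10.5] 1.0
[4.7, 4.9, -9.9] 0.9
[5.3, 5.6, -9.2] 0.8
[5.9, 6.3, -8.3] 0.7
[6.4, 6.8, -7.4] 0.6
[6.9, 7.4, -6.5] 0.5
[7.3, 7.8, -5.4] 0.4
[7.6, 8.2, -4.3] 0.3
[7.8, 8.5, -3.2] 0.2
[8.0, 8.7, -2.0] 0.1
[8.1, 8.8, -0.8] 0.0
```

>>> jog_arm(commands=[[4.3, 4.4, -14, 0, 0, 0, 5], [4, 4.1, -10.5, 0, 0, 0, 5], [4.7, 4.9, -9.9, 0, 0, 0, 5], [5.3, 5.6, -9.2, 0, 0, 0, 5], [5.9, 6.3, -8.3, 0, 0, 0, 5], [6.4, 6.8, -7.4, 0, 0, 0, 5], [6.9, 7.4, -6.5, 0, 0, 0, 5], [7.3, 7.8, -5.4, 0, 0, 0, 5]])

```text
clock: 14.2
tcp_pos: [0.5355, -0.0751, 0.1123]
orientation: [[0.046, 0.002, 0.999], [-0.734, 0.678, 0.033], [-0.677, -0.735, 0.033]]
force: [3.1, -0.2, 3.5]
finger_gap: 0.0141
```

```bash
python3 -c "
from h import *
sweep([.33,.25,.17,.09,.01,-.03])"
```

```text
th 0.46162808288361035 by,bz [-0.1596  0.073   0.126 ] gap 0.014062898056519751 F [ 3.1 -0.2  3.5] rotOff [-2.1  0.5 -0.7] clock 14.2
[9.8, 10.5, -6.6] 0.33
[6.2, 6.7, -3.0] 0.25
[6.3, 6.8, -2.3] 0.17
[6.4, 6.9, -1.6] 0.09
[6.5, 7.0, -0.8] 0.01
[3.3, 3.5, -0.1] -0.03
```

>>> jog_arm(commands=[[9.8, 10.5, -5, 0, 0, 0, 5], [6.2, 6.7, -2.5, 0, 0, 0, 5], [6.3, 6.8, -2, 0, 0, 0, 5], [6.4, 6.9, -1.6, 0, 0, 0, 5], [6.5, 7, -0.8, 0, 0, 0, 5], [4, 4, 0, 0, 0, 0, 5], [3, 3, 0, 0, 0, 0, 5], [2, 2, 0, 0, 0, 0, 5]])

```text
clock: 15.0
tcp_pos: [0.5278, -0.0767, 0.0632]
orientation: [[0.059, 0.007, 0.998], [-0.715, 0.698, 0.037], [-0.697, -0.716, 0.046]]
force: [-2.9, -3.3, 21.7]
finger_gap: 0.014
```

```bash
python3 -c "
from h import *
sweep([0])
f=grab('scene');B=toB(cloud(f));hsv=cv2.cvtColor(f['frame'],cv2.COLOR_RGB2HSV)
m=(hsv[...,1]<60)&(B[...,0]<-.098)&(B[...,0]>-.115)&(abs(B[...,1])<.09)&(B[...,2]>.05)&(B[...,2]<.2);q=B[m];print(len(q),np.polyfit(q[:,1],q[:,2],1),q[:,1].min(),q[:,1].max())"
```

```text
th 0.05457206412096229 by,bz [-0.1612  0.0809  0.0766] gap 0.013985943349144185 F [-2.9 -3.3 21.7] rotOff [-2.5  1.2 -2.2] clock 15.0
[4.6, 4.7, -0.5] 0
177 [-0.04505851  0.07752172] -0.05153744620762949 0.08099807396708138
```

>>> jog_arm(commands=[[0, 0, 0, 0, 0, 0, 50], [0, 0, 0, 0, 0, 0, 60], [0, 0, 0, 0, 0, 0, 60], [0, 0, 0, 0, 0, 0, 60], [0, -15, 0, 0, 0, 0, 60], [0, -30, 0, 0, 0, 0, 60], [0, -40, 0, 0, 0, 0, 60], [0, -40, 0, 0, 0, 0, 60]])

```text
clock: 15.85
tcp_pos: [0.5205, -0.162, 0.1498]
orientation: [[0.053, -0.013, 0.999], [-0.709, 0.703, 0.047], [-0.703, -0.711, 0.028]]
force: [1.0, 0.1, 1.2]
finger_gap: 0.0601
```

```bash
python3 -c "
from h import *
sweep([0])
f=grab('scene');B=toB(cloud(f));hsv=cv2.cvtColor(f['frame'],cv2.COLOR_RGB2HSV)
m=(hsv[...,1]<60)&(B[...,0]<-.098)&(B[...,0]>-.115)&(abs(B[...,1])<.09)&(B[...,2]>.05)&(B[...,2]<.2);q=B[m];print(len(q),np.polyfit(q[:,1],q[:,2],1))
m=(B[...,0]<-.12)&(B[...,0]>-.185)&(B[...,1]>.05)&(B[...,1]<.11)&(B[...,2]>.05)&(B[...,2]<.12);q=B[m];print('handle',len(q),np.percentile(q,[5,50,95],axis=0))
m=(B[...,1]<-.13)&(B[...,1]>-.18)&(B[...,2]>.083)&(abs(B[...,0])<.11);q=B[m];print('pestle',q.min(0),q.max(0))
c=f['frame'][140:340,180:420,::-1];cv2.imwrite('pics/end.png',cv2.resize(c,None,fx=3,fy=3,interpolation=cv2.INTER_CUBIC))"
```

```text
th 0.6145086838849214 by,bz [-0.2461  0.0923  0.1631] gap 0.060128002692169995 F [1.  0.1 1.2] rotOff [-1.4  0.9 -2.7] clock 15.85
[48.3, 48.7, -23.9] 0
177 [-0.04583556  0.07738665]
handle 119 [[-0.18128145  0.07343815  0.07038087]
 [-0.15155718  0.07833922  0.07590828]
 [-0.12245585  0.08666501  0.0794523 ]]
pestle [-0.08153313 -0.17933299  0.08301258] [ 0.07943396 -0.14189372  0.09785371]
```

View pics/end.png

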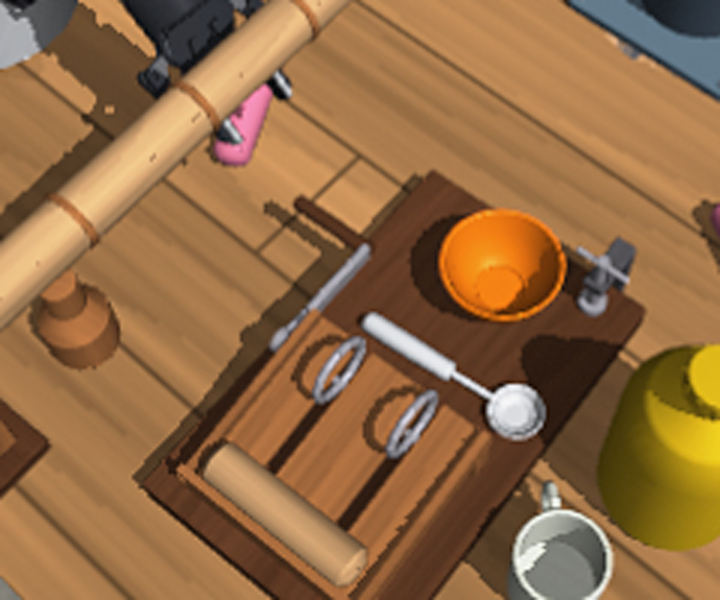

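The picture shows the closed, empty rings at (340,370) and (412,425), the lever level and the pestle along the stop board at (285,515). The gripper is clear of everything and the bystanders haven't moved. Handle top at 79 mm puts its centre at about 71 mm, so the lever is at about 0.01 rad.

```bash
python3 -c "
from h import *
print(robot.hand_in(), robot.get_state()['clock'])"
```

```text
the job is handed in; nothing more can be done
the job is handed in; nothing more can be done
```

I lifted the lever all the way, the pestle rolled down to the stop board, and I pressed the lever shut again and let go. The job is handed in at about 16 s on the robot's clock; `hand_in` gives no verdict.

**What went wrong on the way:** the first slow lift jammed at about 0.95 rad. The moving ring tips had pinched the pestle against the ramp, and about 25 N did not free it. I re-gripped the handle, dropped the lever to about 0.3 rad to push the pestle back, then lifted quickly, and the tips cleared it.

**Last checks:**
- **Open position:** the gripper pose puts the lever at about 1.84 rad when fully lifted, held for over 0.8 s with the pestle at the stop board. The pestle's centre was within a few millimetres of where I put stop_rest, and its axis was straight.
- **Closed position:** the handle's centre is at about 71 mm, against 70 mm for level, so the lever is at about 0.01 rad. A line fitted to the lever arm's top gave a slope of −0.045, a small disagreement I put down to noise.
- **Clearances:** the fingers never came near the pestle, and no bystander looked moved in the last picture. I did not measure the bystanders' positions again. The gripper is about 0.1 m clear of the handle.

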